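# Zero the leak tester: maximum pointer back, recessed zero button held with the stylus

## Task

Get the watch-case leak tester ready for its zero run: first turn the knob in the middle of its dial glass counter-clockwise until the maximum pointer is fully back at its zero stop. Then take the pin-ended stylus out of the tool stand, reach its pin through the small collared hole in the tester's deck and press the recessed zero button all the way down; finish while still holding the stylus in the gripper with the button held down. Leave the two screwdrivers in the stand and the loose things on the bench where they are.

Things in the scene. Friction and masses are not known exactly. Their poses are not given: they have to be found in the camera images.
- tester: Desktop leak tester, fixed at a varying place and yaw (within 0.3 rad): flat case 170 (x) x 220 (y) x 60 mm high with a white deck on top. Origin: centre of its underside; x points away from the robot at yaw 0, y to the left. Dial gauge face up at (-22, +55) mm, collared button hole at (-55, -58), metal chamber (82 mm wide, top at z 130) at (+34, -55), black display hood (to z 80) behind the dial.
- reset_knob (a point): Centre of the top of the knurled round reset knob in the middle of the dial glass: 22 mm in diameter (25 mm flange in its lowest 3 mm), top 94 mm above the bench and 20 mm above the glass (the dial is 86 mm across, solid, its face 74 mm above the bench). Grip it from above round its rim.
- max_pointer (a joint): Angle of the broad maximum pointer and its knob (white line on top points along it), rad: 0 at the hard zero stop (135 degrees from the tester's x axis towards y, left front, where the thin measuring pointer rests), growing clockwise from above; starts at 0.9 to 2.3, stays where left (friction 0.03 N m). Turning the knob counter-clockwise lowers it to 0.
- port_mouth (a point): Centre of the mouth of the hole over the zero button, at the top of its steel collar (25 mm across, 3 mm high, upper face 63 mm above the bench). The hole is vertical: within the collar a countersink 15 mm wide at deck height (60 mm) narrows over 3 mm to a bore of 9 mm. The button's top lies 20 mm below this point.
- zero_button (a joint): Travel of the recessed zero button (7 mm across, below the bore), m: 0 released, 0.005 fully down; pushed vertically down. Its spring takes about 2 N to start and 5 N to push fully down, and lifts it when let go.
- tool_stand: Wooden block, fixed, 46 (x) x 146 (y) x 55 mm high on a thin steel base, at a varying place and yaw (within 0.35 rad); origin: centre of its underside. Three upright holes in a row along its y axis at -45, 0, +45 mm, 13 mm wide for the upper 15 mm and 7 mm below, hold the stylus and two screwdrivers in varying order.
- stylus: Pin-ended stylus, 126 mm long, about 35 g, loose, standing pin down in one hole of the stand. Origin: the pin's tip (4 mm above the bench); z runs up along it. Pin 4 mm thick, 36 mm long; above it a round aluminium handle 12 mm thick with dark rings, top 130 mm above the bench: taller and thicker than the screwdrivers. Grip from above, fingers in front of and behind the block (across its x).
- stylus_grip (a point): Point on the stylus's axis, 90 mm above the pin's tip and 36 mm below the handle's top: where to grip.
- screwdriver_1: Precision screwdriver, 8 to 9 mm thick, 103 mm long, standing blade down in the stand, top about 115 mm above the bench; origin: the blade's tip, z up along it. To be left in place.
- screwdriver_2: Precision screwdriver, 8 mm thick, 103 mm long, standing blade down in the stand, top about 115 mm above the bench; origin: the blade's tip, z up along it. To be left in place.
- loupe: Black eye loupe, 36 mm across, 30 mm high, loose on the bench between tester and stand; bystander.
- tweezers: Steel tweezers, 128 mm long, 10 mm high, lying loose between tester and stand; bystander.
- ring_holder: Grey movement ring, 50 mm across, 7 mm high, loose on the bench at the far left; bystander.
- movement: Watch movement, 37 mm across, 6 mm high, loose on the bench at the left; bystander.

How it is judged:
On the way, in this order (a step that is already met when the one before it is completed fails the run):
1. the maximum pointer is back at its zero stop (value of joint max_pointer below 0.06 rad), for 0.2 s.
2. the stylus is held clear of the stand (height (world z) of stylus above 0.06 m and contact force between the fingers and stylus above 2 N), for 0.1 s.
3. the stylus holds the button down through the hole (value of joint zero_button above 0.004 m and contact force between stylus and zero_button above 2 N), for 0.2 s.
At the end, for the whole second after the job is handed in: In the last second the fingers hold the stylus (over 2 N, within 0.25 rad of upright), its tip over 18 mm deep in the hole and within 5 mm of its axis, pressing the button with over 2 N more than 4 of its 5 mm down; maximum pointer within 0.06 rad of zero (all of step 3 and value of joint max_pointer below 0.06 rad and contact force between the fingers and stylus above 2 N and z of stylus in the frame of port_mouth below -0.018 m and horizontal distance between stylus and port_mouth below 0.005 m and angle between stylus's own z axis and vertical below 0.25 rad); the arm keeps its last pose, push and grip.
It fails at once if a screwdriver is pulled out of or knocked in the stand (distance of any of screwdriver_1, screwdriver_2 from where it was at the start of the episode above 0.02 m).
It fails at once if a loose bystander on the bench is pushed away (distance of any of loupe, tweezers, ring_holder, movement from where it was at the start of the episode above 0.03 m).
It also fails if it takes over 64 s, if anything falls off the work surface, if the arm or the gripper's body presses on something with over 40 N, if the wrist force passes 120 N, or if a joint passes its speed limit or range.

## Robot

A 7-joint arm with a two-finger parallel gripper is mounted at the origin on a cart in front of the work surface, level with it; the furniture and walls round the work are solid. World frame = base frame: x ahead of the robot, y to its left, z up, the work surface at z = 0. Lengths are in m, angles in rad, forces in N, time in s.
With the tool pointing down it reaches from about 0.4 to 0.85 m from the base axis. Payload 4.5 kg.
Tool frame: the origin (TCP) lies between the finger pads; the fingertips stand ahead of it and the grasp point (between the pads) lies 6 mm ahead of it (r.tip_extent is the z of the fingertips in the tool frame, in m); z points along the fingers, y is the line along which they close (so a half turn about z gives the same grasp; the last joint's range is limited). The gripper opens to 85 mm and grips with 20 to 120 N. Pads are 22 mm wide; open, the fingers measure 114 mm over their backs; the gripper's body (76 mm by 85 mm) begins 54 mm behind the grasp point. The pads swing forward as they close: fully open they stand 13 mm farther back than shut.
Start: joints at [-1.295, 0.689, -0.195, 1.565, 0.157, 0.902, -0.215], TCP at [0.15, 0.607, 0.256] pointing down, gripper open.
Joint ranges: [-3.01, 3.01], [-0.46, 2.08], [-1.47, 1.51], [0.13, 2.56], [-1, 4.14], [0.04, 2.09], [-2.66, 2.66]. Speed limits (rad/s): [2.57, 2.57, 3.14, 3.14, 3.14, 3.14, 3.14].

## Interface

Orientations are given as a unit quaternion [w, x, y, z].
In Python, from station import r gives the robot as it stands. The module is installed in compiled form; this text tells all that it offers.
- The arm moves only by the tool jog_arm, never from a script. Its argument "deltas" is a list of rows, each a list of 5 numbers: the shift along the tool's x, y, z in mm, then the turn about the tool's z in degrees, then the opening, from 0 (shut) to 1 (fully open). In form: [[tx, ty, tz, spin, gripper], ...]. A call has 1 to 8 rows; each row is the pose to reach, as a shift and turn from the pose commanded when the call began, along the tool's axes at that moment; what a row does not reach only later rows make up. A row lasts 1/10 s, in which the tool goes at most 50 mm and 8.59 degrees, less where a joint would pass 70% of its speed; a pose out of reach is approached as far as the arm can. A call with a gripper value outside its range is refused whole. The fingers move at their own pace and stop on an object; the grip force is fixed at half the most. Time passes only in rows, so rows that repeat a pose let the fingers close. It gives the time, the measured TCP pose, the force, the opening and the grip force at its end, in the units of the state.
- r.read_state(): the state, without advancing time (a new reading comes with each control period).
- r.read_camera(name): name is "side" or "top"; returns (picture, depth): 400x640x3 uint8, blue, green, red; 400x640 float32, m along the optical axis (not along the pixel's ray), 0 where there is no reading.
- r.camera_params(name): a dict with "K" (3x3 intrinsics, pixels), "R" (3x3) and "t" (3): a world point X has camera coordinates R X + t. Camera axes: x right, y down, z forward; pixel columns grow to the right and rows downward; lengths in m; the calibration is good to about 2 mm. A picture is of the moment at which its call begins. camera_params takes no time and is no camera call.
- r.finish_job(): hands the job in; it is judged then, once.
The state is a dict: "time": time; "q": joint angles; "dq": joint speeds; "joint_efforts": joint torques, N m; "eef_pos": TCP position; "tool_rot": TCP orientation; "ft_force": force on the tool from outside, world axes, zero at the start; "moment": the same for the moment, N m; "gripper_width": opening from 0.0 (shut) to 1.0 (fully open); "gripper_force": force on a finger pad.
Only numpy, scipy, OpenCV 4.12 (cv2) and the standard library are available. Lean on these libraries where they do the work, as an engineer would, in place of code of your own. Each camera call takes 0.05 s, during which the arm holds its last target. There are 200 camera calls.

## Working session

There is one attempt and no reset: what is moved stays moved. The work goes in short steps, Python scripts to look and compute and a tool call to move; the robot and the scene stay as the last step left them, time stands still between calls to the robot, and variables do not carry over. Pictures are saved under pics/ and viewed, at most 10 in all, crops included, and the job is handed in when it is done.

Besides the shell and the picture viewer there is one more tool, called as name(argument=value, ...), one argument or row to a line, values as JSON. jog_arm: Moves the arm, as the interface text tells. Its arguments: {"type":"object","properties":{"deltas":{"type":"array","items":{"type":"array","items":{"type":"number"}}}},"required":["deltas"]}

```bash
mkdir -p pics; cat > h.py <<'E'
from station import r
import numpy as np, cv2
def cast(name,u,v,z):
    p=r.camera_params(name);K,R,t=map(np.array,(p["K"],p["R"],p["t"]))
    d=R.T@np.linalg.solve(K,[u,v,1.]);c=-R.T@t
    return c+d*(z-c[2])/d[2]
def cloud(name,depth):
    p=r.camera_params(name);K,R,t=map(np.array,(p["K"],p["R"],p["t"]))
    v,u=np.indices(depth.shape)
    rays=np.stack([u,v,np.ones_like(u)],-1)@np.linalg.inv(K).T
    return (rays*depth[...,None]-t)@R
def proj(name,X):
    p=r.camera_params(name);K,R,t=map(np.array,(p["K"],p["R"],p["t"]))
    q=K@(R@np.array(X)+t);return q[:2]/q[2]
E
python3 - <<'E'
from h import *
for n in("side","top"):
    i,d=r.read_camera(n);cv2.imwrite(f"pics/{n}0.png",i);np.save(f"{n}0.npy",d)
    p=r.camera_params(n);print(n,-np.array(p["R"]).T@p["t"])
s=r.read_state();print(s["eef_pos"],s["tool_rot"],s["time"],r.tip_extent,s["gripper_width"])
E
```

```text
side [0.40238191 1.08663547 1.01339873]
top [0.37976112 0.00190832 1.34122352]
[0.14956413 0.60627623 0.25555166] [-3.89600714e-05  1.20561434e-01  9.92705505e-01 -8.48165353e-04] 0.1 0.025 0.9975943686685789
```

View pics/top0.png

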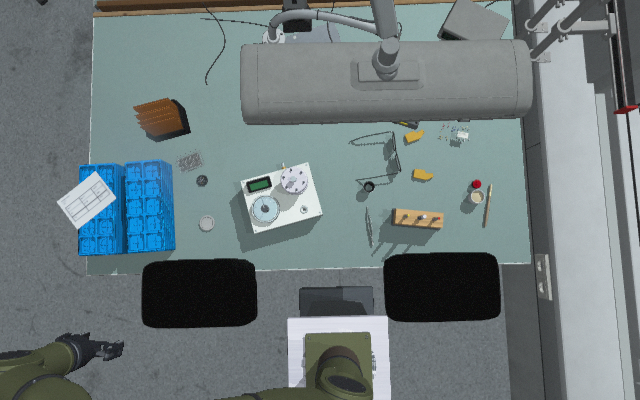

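View pics/side0.png

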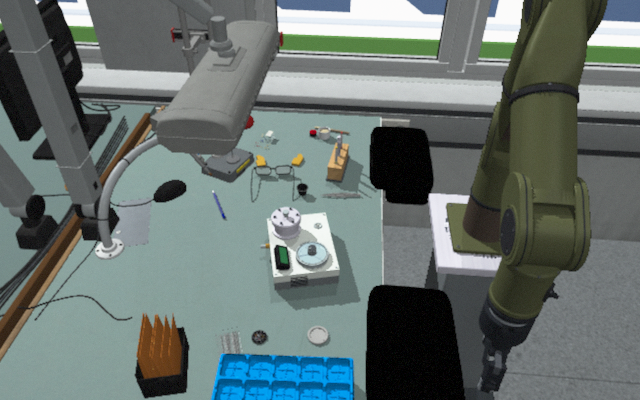

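The top view shows the tester (dial about (265,209), collar (304,209)) and the stand at (418,219). The side view shows the knob at about (312,250) and the stand at (339,162). I'll enlarge both areas.

```bash
python3 - <<'E'
from h import *
i=cv2.imread("pics/top0.png");j=cv2.imread("pics/side0.png")
def c(im,x,y,w,h,s): return cv2.resize(im[y:y+h,x:x+w],(w*s,h*s),interpolation=cv2.INTER_CUBIC)
A=c(i,235,160,95,75,4);B=c(i,380,195,75,50,5);C=c(j,260,200,90,75,4);D=c(j,310,130,60,60,5)
W=np.zeros((600,780,3),np.uint8)
W[:300,:380]=A;W[:250,390:765]=B;W[300:600,:360]=C;W[300:600,390:690]=D
cv2.imwrite("pics/c0.png",W)
d=np.load("top0.npy");P=cloud("top",d)
# tester deck
m=(abs(P[...,2]-.060)<.006);m[:,:235]=0;m[:,330:]=0;m[:155]=0;m[240:]=0
pts=P[m][:,:2].astype(np.float32);print("deck",m.sum(),cv2.minAreaRect(pts*1000))
m=(abs(P[...,2]-.055)<.006);m[:,:385]=0;m[:,450:]=0;m[:200]=0;m[240:]=0
pts=P[m][:,:2].astype(np.float32);print("stand",m.sum(),cv2.minAreaRect(pts*1000))
m=(P[...,2]>.085);m[:,:385]=0;m[:,450:]=0;m[:200]=0;m[240:]=0
for v,u in np.argwhere(m):print((u,v),P[v,u].round(3))
print("knob",cast("top",265,209,.094),"port",cast("top",304,209,.063))
E
```

```text
deck 2252 ((529.9707641601562, 160.83872985839844), (171.4597930908203, 220.00897216796875), 14.074536323547363)
stand 634 ((452.8990783691406, -264.7451171875), (146.96987915039062, 46.451210021972656), 82.869140625)
(np.int64(427), np.int64(200)) [0.38  0.002 1.341]
(np.int64(407), np.int64(214)) [ 0.461 -0.218  0.112]
(np.int64(408), np.int64(214)) [ 0.461 -0.22   0.118]
(np.int64(424), np.int64(214)) [ 0.459 -0.264  0.13 ]
(np.int64(390), np.int64(215)) [0.38  0.002 1.341]
(np.int64(405), np.int64(215)) [ 0.46  -0.216  0.089]
(np.int64(406), np.int64(215)) [ 0.459 -0.216  0.108]
(np.int64(407), np.int64(215)) [ 0.458 -0.217  0.118]
(np.int64(408), np.int64(215)) [ 0.458 -0.22   0.116]
(np.int64(409), np.int64(215)) [ 0.458 -0.223  0.12 ]
(np.int64(421), np.int64(215)) [ 0.458 -0.261  0.102]
(np.int64(422), np.int64(215)) [ 0.456 -0.26   0.125]
(np.int64(423), np.int64(215)) [ 0.456 -0.262  0.128]
(np.int64(424), np.int64(215)) [ 0.456 -0.264  0.133]
(np.int64(425), np.int64(215)) [ 0.456 -0.267  0.129]
(np.int64(405), np.int64(216)) [ 0.457 -0.216  0.092]
(np.int64(406), np.int64
[... 1497 characters left out ...]
(438), np.int64(218)) [ 0.446 -0.307  0.119]
(np.int64(439), np.int64(218)) [ 0.446 -0.309  0.121]
(np.int64(435), np.int64(219)) [ 0.445 -0.305  0.091]
(np.int64(436), np.int64(219)) [ 0.445 -0.306  0.097]
(np.int64(437), np.int64(219)) [ 0.444 -0.306  0.109]
(np.int64(438), np.int64(219)) [ 0.444 -0.308  0.113]
(np.int64(388), np.int64(221)) [0.38  0.002 1.341]
(np.int64(388), np.int64(224)) [0.38  0.002 1.341]
(np.int64(404), np.int64(225)) [0.38  0.002 1.341]
(np.int64(419), np.int64(228)) [0.38  0.002 1.341]
(np.int64(417), np.int64(230)) [0.38  0.002 1.341]
(np.int64(433), np.int64(234)) [0.38  0.002 1.341]
knob [0.49087413 0.20543295 0.094     ] port [0.48987081 0.0893742  0.063     ]
```

View pics/c0.png

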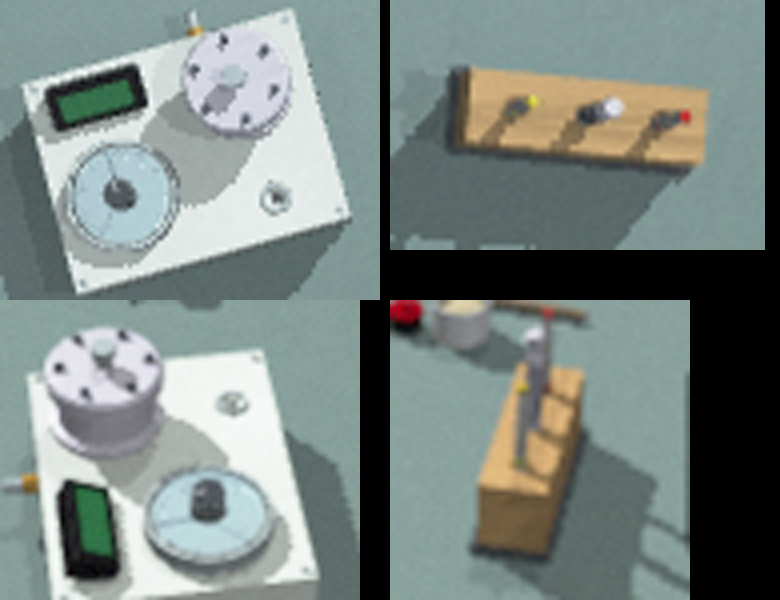

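The enlarged crops show the broad pointer nearly up-image (about 2.3 rad from zero). The collar is at crop (275,197), and the stylus is the grey, taller, middle tool in the stand. Estimated positions: knob (0.494,0.208), port (0.491,0.090), stylus (0.453,-0.264).

jog_arm(
  deltas=[
    [-50, -35, 0, 0, 1],
    [-100, -70, 0, 0, 1],
    [-150, -105, 0, 0, 1],
    [-200, -140, 0, 0, 1],
    [-250, -175, 0, 0, 1],
    [-300, -210, 0, 0, 1],
    [-350, -245, 0, 0, 1],
    [-400, -280, 0, 0, 1],
  ],
)

```text
time: 0.9
eef_pos: [0.4138, 0.3039, 0.2561]
tool_rot: [-0.0, 0.12, 0.993, -0.0]
ft_force: [1.8, 0.8, -0.2]
gripper_width: 0.999
gripper_force: 0.0
```

```bash
cat >> h.py <<'E'
from scipy.spatial.transform import Rotation as Ro
def togo(x,y,z,yang=None):
    s=r.read_state();w=s["tool_rot"];R=Ro.from_quat([*w[1:],w[0]]).as_matrix()
    a=np.degrees(np.arctan2(R[1,1],R[0,1]))
    print("t",s["time"],"pos",np.round(s["eef_pos"],4),"yang",round(a,1),"z",R[:,2].round(3),"q",np.round(s["q"],2),"F",np.round(s["ft_force"],1),"g",round(s["gripper_width"],3),round(s["gripper_force"],1))
    print("mm",(R.T@(np.array([x,y,z])-s["eef_pos"])*1000).round(1), "spin",None if yang is None else round((a-yang+90)%180-90,1))
E
python3 -c "
from h import *
togo(.494,.208,.2,76)"
```

```text
t 0.9 pos [0.4138 0.3039 0.2561] yang 76.2 z [-0. -0. -1.] q [-0.57  0.55 -0.25  1.9   0.19  0.72  0.4 ] F [ 1.8  0.8 -0.2] g 0.999 0.0
mm [-100.8  -73.9   56.1] spin 0.2
```

jog_arm(
  deltas=[
    [0, 0, 0, 0, 1],
    [0, 0, 0, 0, 1],
  ],
)

```text
time: 1.1
eef_pos: [0.4137, 0.3041, 0.256]
tool_rot: [-0.0, 0.123, 0.992, -0.0]
ft_force: [-0.4, 1.5, 0.6]
gripper_width: 0.997
gripper_force: 0.0
```

```bash
python3 -c "
from h import *
togo(.494,.208,.2,76)"
```

```text
t 1.1 pos [0.4137 0.3041 0.256 ] yang 75.9 z [-0.    -0.001 -1.   ] q [-0.57  0.55 -0.25  1.9   0.19  0.72  0.4 ] F [-0.4  1.5  0.6] g 0.997 0.0
mm [-101.3  -73.7   56. ] spin -0.1
```

jog_arm(
  deltas=[
    [-35, -25, 10, 8, 1],
    [-70, -50, 20, 16, 1],
    [-100, -74, 30, 24, 1],
    [-101, -74, 40, 32, 1],
    [-101, -74, 40, 40, 1],
    [-101, -74, 40, 48, 1],
    [-101, -74, 40, 56, 1],
    [-101, -74, 40, 60, 1],
  ],
)

```text
time: 1.9
eef_pos: [0.492, 0.2121, 0.216]
tool_rot: [-0.001, 0.601, 0.799, 0.0]
ft_force: [-0.2, -0.2, 0.0]
gripper_width: 0.999
gripper_force: 0.0
```

```bash
python3 - <<'E'
from h import *
for n,f,(x0,x1,y0,y1) in (("top","pics/top0.png",(240,292,190,232)),("side","pics/side0.png",(290,335,235,275))):
    i=cv2.imread(f).astype(int)
    m=np.zeros(i.shape[:2],np.uint8)
    sub=i[y0:y1,x0:x1];m[y0:y1,x0:x1]=((sub[...,0]-sub[...,2]>15)&(sub[...,0]>150))*255
    cs,_=cv2.findContours(m,0,2);c=max(cs,key=cv2.contourArea);h=cv2.convexHull(c)
    e=cv2.fitEllipse(h);print(n,e,cast(n,*e[0],.074))
    m2=np.zeros_like(m);m2[y0:y1,x0:x1]=(sub.max(-1)<110)*255
    cs,_=cv2.findContours(m2,0,2)
    for c in cs:
        if cv2.contourArea(c)>15: print("dark",cv2.minEnclosingCircle(c),cv2.boundingRect(c),cast(n,*cv2.minEnclosingCircle(c)[0],.088))
    # collar: bright/dark variations on deck
    print("port px",proj(n,[.491,.091,.063]))
togo(.494,.208,.104)
E
```

```text
top ((265.0579833984375, 208.45718383789062), (27.05145263671875, 27.545747756958008), 91.37604522705078) [0.49432594 0.20849294 0.074     ]
dark ((277.5, 227.5), 13.946425437927246) (264, 224, 28, 8) [0.43405605 0.1692949  0.088     ]
dark ((264.625, 208.5625), 3.668482542037964) (261, 206, 8, 6) [0.49277982 0.20753686 0.088     ]
dark ((246.0, 210.5), 21.360109329223633) (240, 190, 13, 42) [0.48863052 0.26450213 0.088     ]
port px [303.46692399 208.65295478]
side ((311.8040466308594, 252.64260864257812), (22.01764678955078, 29.331771850585938), 89.95250701904297) [0.49226398 0.21381144 0.074     ]
dark ((312.0, 260.5), 14.009025573730469) (298, 260, 29, 9) [0.48775088 0.2538086  0.088     ]
dark ((311.5, 249.8333282470703), 4.859230995178223) (308, 245, 8, 10) [0.49269053 0.21700752 0.088     ]
port px [316.5423639  223.56261195]
t 1.9 pos [0.492  0.2121 0.216 ] yang 16.1 z [-0.001  0.001 -1.   ] q [-0.53  0.63  0.06  1.89 -0.06  0.63 -0.15] F [-0.2 -0.2  0. ] g 0.999 0.0
mm [ -4.7   0.8 112. ] spin None
```

jog_arm(
  deltas=[
    [-4, 1, 40, 0, 1],
    [-4, 1, 75, 0, 1],
    [-4, 1, 100, 0, 1],
    [-4, 1, 113, 0, 1],
    [-4, 1, 113, 0, 1],
  ],
)

```text
time: 2.4
eef_pos: [0.4937, 0.2073, 0.1018]
tool_rot: [-0.001, 0.6, 0.8, -0.001]
ft_force: [-0.6, -0.0, 0.5]
gripper_width: 0.999
gripper_force: 0.0
```

jog_arm(
  deltas=[
    [0, 0, 0, 0, 0],
    [0, 0, 0, 0, 0],
    [0, 0, 0, 0, 0],
    [0, 0, 0, 0, 0],
    [0, 0, 0, 0, 0],
    [0, 0, 0, 0, 0],
    [0, 0, 0, 0, 0],
  ],
)

```text
time: 3.1
eef_pos: [0.4952, 0.2061, 0.1043]
tool_rot: [-0.0, 0.601, 0.799, 0.0]
ft_force: [-1.6, -0.6, 7.1]
gripper_width: 0.229
gripper_force: 58.4
```

```bash
python3 - <<'E'
from h import *
togo(.494,.209,.103)
i,_=r.read_camera("side");W=cv2.resize(i[170:290,240:380],(700,600),interpolation=cv2.INTER_CUBIC);cv2.imwrite("pics/k1.png",W)
E
```

```text
t 3.1 pos [0.4952 0.2061 0.1043] yang 16.1 z [ 0.  0. -1.] q [-0.5   0.81  0.03  1.96 -0.07  0.37 -0.13] F [-1.6 -0.6  7.1] g 0.229 58.4
mm [ 3.1 -0.4  1.3] spin None
```

View pics/k1.png

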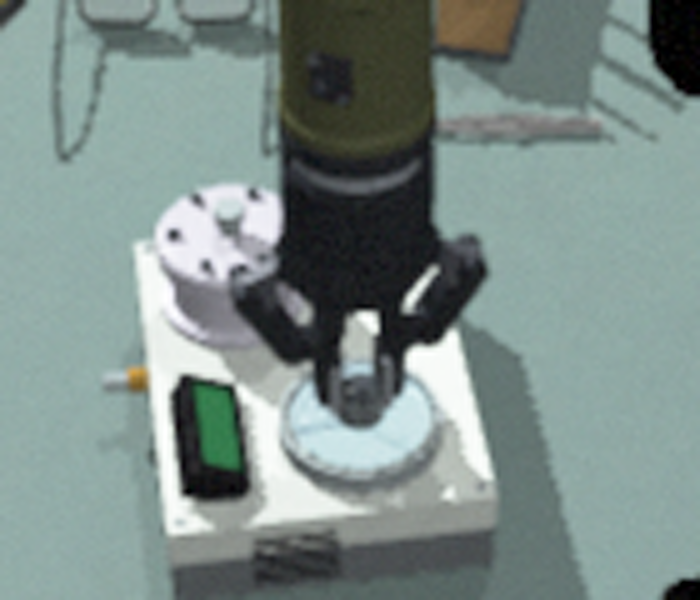

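The gripper holds the knob (view centre (355,395)) with the white line visible. It sits about 3 mm off along the pads and touches the flange, so I'll re-centre it and then turn.

jog_arm(
  deltas=[
    [0, 0, -1, 0, 0.5],
    [0, 0, -1, 0, 0.5],
    [3, 0, -1, 0, 0.5],
    [3, 0, -1, 0, 0],
    [3, 0, -1, 0, 0],
    [3, 0, -1, 0, 0],
    [3, 0, -1, 0, 0],
  ],
)

```text
time: 3.85
eef_pos: [0.4943, 0.2093, 0.1045]
tool_rot: [-0.0, 0.601, 0.8, 0.0]
ft_force: [-2.2, 1.5, 3.3]
gripper_width: 0.228
gripper_force: 58.6
```

jog_arm(
  deltas=[
    [0, 0, 0, -8, 0],
    [0, 0, 0, -16, 0],
    [0, 0, 0, -24, 0],
    [0, 0, 0, -32, 0],
    [0, 0, 0, -40, 0],
    [0, 0, 0, -40, 0],
  ],
)

```text
time: 4.45
eef_pos: [0.4948, 0.2097, 0.1045]
tool_rot: [0.0, 0.291, 0.957, 0.001]
ft_force: [-0.3, 1.7, 3.6]
gripper_width: 0.229
gripper_force: 58.7
```

```bash
python3 - <<'E'
from h import *
togo(.494,.209,.104);print(r.read_state()["moment"])
E
```

```text
t 4.45 pos [0.4948 0.2097 0.1045] yang 56.2 z [ 0.001  0.002 -1.   ] q [-0.42  0.81 -0.12  1.95  0.22  0.39  0.28] F [-0.3  1.7  3.6] g 0.229 58.7
mm [ 0.3 -1.   0.5] spin None
[0.34989895 0.11409778 0.0214906 ]
```

jog_arm(
  deltas=[
    [0, 0, 0, -8, 0],
    [0, 0, 0, -16, 0],
    [0, 0, 0, -24, 0],
    [0, 0, 0, -32, 0],
    [0, 0, 0, -40, 0],
    [0, 0, 0, -48, 0],
    [0, 0, 0, -56, 0],
    [0, 0, 0, -64, 0],
  ],
)

```text
time: 5.25
eef_pos: [0.4949, 0.2107, 0.1045]
tool_rot: [0.001, -0.261, 0.965, 0.001]
ft_force: [0.0, 3.4, 1.6]
gripper_width: 0.225
gripper_force: 58.6
```

jog_arm(
  deltas=[
    [0, 0, 0, -6, 0],
    [0, 0, 0, -12, 0],
    [0, 0, 0, -18, 0],
    [0, 0, 0, -18, 0],
  ],
)

```text
time: 5.65
eef_pos: [0.4947, 0.2109, 0.1045]
tool_rot: [0.001, -0.407, 0.913, 0.002]
ft_force: [0.4, 4.7, 2.5]
gripper_width: 0.229
gripper_force: 58.8
```

```bash
python3 - <<'E'
from h import *
togo(.494,.209,.104);print(r.read_state()["moment"])
i,_=r.read_camera("side");j,_=r.read_camera("top");W=np.hstack([cv2.resize(i[225:285,280:345],(390,360),interpolation=cv2.INTER_CUBIC),cv2.resize(j[185:235,240:295],(396,360),interpolation=cv2.INTER_CUBIC)]);cv2.imwrite("pics/k2.png",W)
E
```

```text
t 5.65 pos [0.4947 0.2109 0.1045] yang 138.1 z [ 0.001  0.004 -1.   ] q [-0.21  0.85 -0.48  1.94  0.74  0.53  1.21] F [0.4 4.7 2.5] g 0.229 58.8
mm [ 1.9 -0.7  0.5] spin None
[ 0.95398326  0.05816857 -0.01267702]
```

View pics/k2.png

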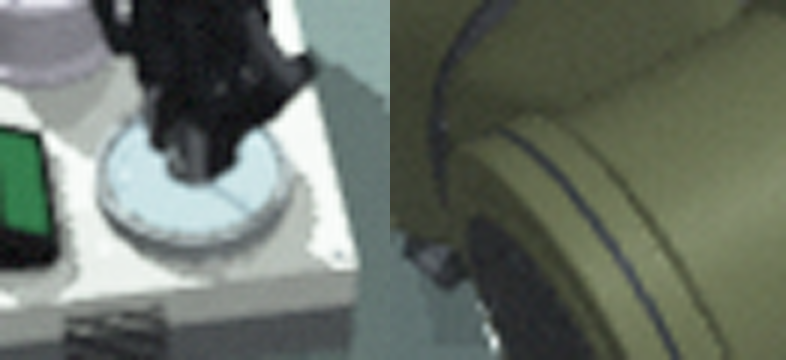

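The view shows the line at the zero direction (crop (235,200)), with the rest hidden by the gripper. I'll keep turning in small steps and watch the z moment for the stop.

jog_arm(
  deltas=[
    [0, 0, 0, -4, 0],
    [0, 0, 0, -4, 0],
  ],
)

```text
time: 5.95
eef_pos: [0.4946, 0.2109, 0.1045]
tool_rot: [0.001, -0.439, 0.899, 0.001]
ft_force: [-0.9, 5.4, 2.3]
gripper_width: 0.23
gripper_force: 58.9
```

```bash
python3 -c "
from h import *
togo(.494,.209,.104);print(r.read_state()['moment'])"
```

```text
t 5.95 pos [0.4946 0.2109 0.1045] yang 142.1 z [ 0.001  0.004 -1.   ] q [-0.2   0.85 -0.49  1.94  0.76  0.54  1.26] F [-0.9  5.4  2.3] g 0.23 58.9
mm [ 1.9 -0.7  0.5] spin None
[1.12684163 0.10495909 0.02846834]
```

jog_arm(
  deltas=[
    [0, 0, 0, -4, 0],
    [0, 0, 0, -4, 0],
  ],
)

```text
time: 6.15
eef_pos: [0.4946, 0.211, 0.1045]
tool_rot: [0.001, -0.47, 0.883, 0.002]
ft_force: [0.1, 4.6, 2.0]
gripper_width: 0.228
gripper_force: 58.9
```

```bash
python3 -c "
from h import *
togo(.494,.209,.104);print(r.read_state()['moment'])"
```

```text
t 6.15 pos [0.4946 0.211  0.1045] yang 146.0 z [ 0.     0.004 -1.   ] q [-0.19  0.86 -0.51  1.94  0.78  0.55  1.31] F [0.1 4.6 2. ] g 0.228 58.9
mm [ 1.9 -0.6  0.5] spin None
[ 1.18408932  0.13846302 -0.22123176]
```

jog_arm(
  deltas=[
    [0, 0, 0, -4, 0],
    [0, 0, 0, -4, 0],
  ],
)

```text
time: 6.35
eef_pos: [0.4936, 0.2095, 0.1045]
tool_rot: [-0.0, -0.5, 0.866, 0.0]
ft_force: [-2.3, 3.2, 6.4]
gripper_width: 0.227
gripper_force: 59.4
```

```bash
python3 -c "
from h import *
togo(.494,.209,.104);print(r.read_state()['moment'])"
```

```text
t 6.35 pos [0.4936 0.2095 0.1045] yang 150.0 z [-0.001  0.    -1.   ] q [-0.17  0.86 -0.53  1.94  0.8   0.56  1.37] F [-2.3  3.2  6.4] g 0.227 59.4
mm [ 0.2 -0.6  0.5] spin None
[0.53810892 0.64015104 0.02028972]
```

jog_arm(
  deltas=[
    [0, 0, 0, -5, 0],
    [0, 0, 0, -5, 0],
    [0, 0, 0, -5, 0],
    [0, 0, 0, -5, 0.6],
    [0, 0, 0, -5, 1],
    [0, 0, -50, -5, 1],
    [0, 0, -100, -5, 1],
    [0, 0, -110, -5, 1],
  ],
)

```text
time: 7.15
eef_pos: [0.4965, 0.2099, 0.2186]
tool_rot: [0.003, -0.537, 0.843, -0.0]
ft_force: [0.3, 0.2, 0.7]
gripper_width: 1.001
gripper_force: 0.0
```

```bash
python3 - <<'E'
from h import *
togo(.453,-.264,.22,-7)
i,_=r.read_camera("side");j,_=r.read_camera("top");W=np.hstack([cv2.resize(i[225:285,280:345],(390,360),interpolation=cv2.INTER_CUBIC),cv2.resize(j[185:235,240:295],(396,360),interpolation=cv2.INTER_CUBIC)]);cv2.imwrite("pics/k3.png",W)
E
```

```text
t 7.15 pos [0.4965 0.2099 0.2186] yang 155.0 z [ 0.006  0.003 -1.   ] q [-0.06  0.71 -0.71  1.86  0.63  0.81  1.6 ] F [0.3 0.2 0.7] g 1.001 0.0
mm [ 447.9 -160.9   -3.2] spin -18.0
```

View pics/k3.png

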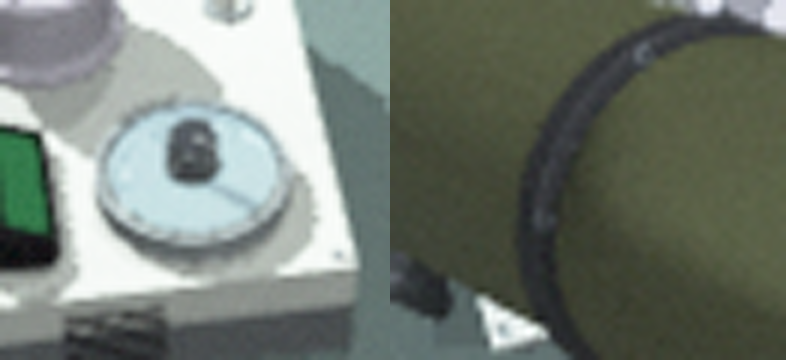

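The only line left on the dial runs from the hub to about (265,210), which is the zero direction, so the maximum pointer lies over the thin one. Next is the stylus.

jog_arm(
  deltas=[
    [45, -16, 0, -5, 1],
    [90, -32, 0, -10, 1],
    [135, -48, 0, -15, 1],
    [180, -64, 0, -18, 1],
    [225, -80, 0, -18, 1],
    [270, -97, 0, -18, 1],
    [315, -113, 0, -18, 1],
    [360, -129, 0, -18, 1],
  ],
)

```text
time: 8.05
eef_pos: [0.4581, -0.1745, 0.2123]
tool_rot: [-0.001, -0.663, 0.749, 0.002]
ft_force: [2.2, 0.2, -0.6]
gripper_width: 0.999
gripper_force: 0.0
```

```bash
python3 - <<'E'
from h import *
togo(.453,-.264,.22,-7)
E
```

```text
t 8.05 pos [ 0.4581 -0.1745  0.2123] yang 173.1 z [-0.004  0.    -1.   ] q [ 0.78  0.71 -0.85  1.99  0.75  0.8   2.51] F [ 2.2  0.2 -0.6] g 0.999 0.0
mm [89.5 -5.7 -7.7] spin 0.1
```

Joint 7 is near its limit, so I'll take the half-turn-equivalent grasp.

jog_arm(
  deltas=[
    [0, 0, 0, 8, 1],
    [0, 0, 0, 16, 1],
    [0, 0, 0, 24, 1],
    [0, 0, 0, 32, 1],
    [0, 0, 0, 40, 1],
    [0, 0, 0, 48, 1],
    [0, 0, 0, 56, 1],
    [0, 0, 0, 64, 1],
  ],
)

```text
time: 8.85
eef_pos: [0.4585, -0.1725, 0.2123]
tool_rot: [-0.002, -0.163, 0.987, 0.0]
ft_force: [0.0, 0.4, -0.7]
gripper_width: 1.002
gripper_force: 0.0
```

jog_arm(
  deltas=[
    [0, 0, 0, 8, 1],
    [0, 0, 0, 16, 1],
    [0, 0, 0, 24, 1],
    [0, 0, 0, 32, 1],
    [0, 0, 0, 40, 1],
    [0, 0, 0, 48, 1],
    [0, 0, 0, 56, 1],
    [0, 0, 0, 64, 1],
  ],
)

```text
time: 9.65
eef_pos: [0.4585, -0.1725, 0.2125]
tool_rot: [-0.002, 0.385, 0.923, -0.001]
ft_force: [0.6, 0.2, 0.6]
gripper_width: 0.998
gripper_force: 0.0
```

jog_arm(
  deltas=[
    [0, 0, 0, 8, 1],
    [0, 0, 0, 16, 1],
    [0, 0, 0, 24, 1],
    [0, 0, 0, 32, 1],
    [0, 0, 0, 40, 1],
    [0, 0, 0, 48, 1],
    [0, 0, 0, 52, 1],
  ],
)

```text
time: 10.35
eef_pos: [0.4585, -0.1725, 0.2126]
tool_rot: [-0.001, 0.75, 0.661, -0.002]
ft_force: [0.1, -0.3, 0.4]
gripper_width: 1.0
gripper_force: 0.0
```

```bash
python3 - <<'E'
from h import *
togo(.453,-.264,.22,-7)
# refine stylus/stand with side + port (both views)
i=cv2.imread("pics/top0.png");j=cv2.imread("pics/side0.png")
print("side stylus px pred",proj("side",[.453,-.264,.130]),"top",proj("top",[.453,-.264,.13]))
A=cv2.resize(i[203:228,395:445],(400,200),interpolation=cv2.INTER_CUBIC);B=cv2.resize(j[125:175,320:360],(320,400),interpolation=cv2.INTER_CUBIC)
C=cv2.resize(i[196:221,291:316],(300,300),interpolation=cv2.INTER_CUBIC);D=cv2.resize(j[213:238,305:330],(300,300),interpolation=cv2.INTER_CUBIC)
W=np.zeros((600,800,3),np.uint8);W[:200,:400]=A;W[:400,410:730]=B;W[200:500,:300]=C;W[400:600,410:710]=D[:200] if 0 else cv2.resize(D,(300,200))
cv2.imwrite("pics/s1.png",W)
E
```

```text
t 10.35 pos [ 0.4585 -0.1725  0.2126] yang -7.2 z [-0.005 -0.001 -1.   ] q [ 0.23  0.59  0.06  2.02 -0.06  0.54  0.2 ] F [ 0.1 -0.3  0.4] g 1.0 0.0
mm [-91.5   6.   -7.3] spin -0.2
side stylus px pred [337.98058829 135.25944622] top [423.97221256 215.93749045]
```

View pics/s1.png

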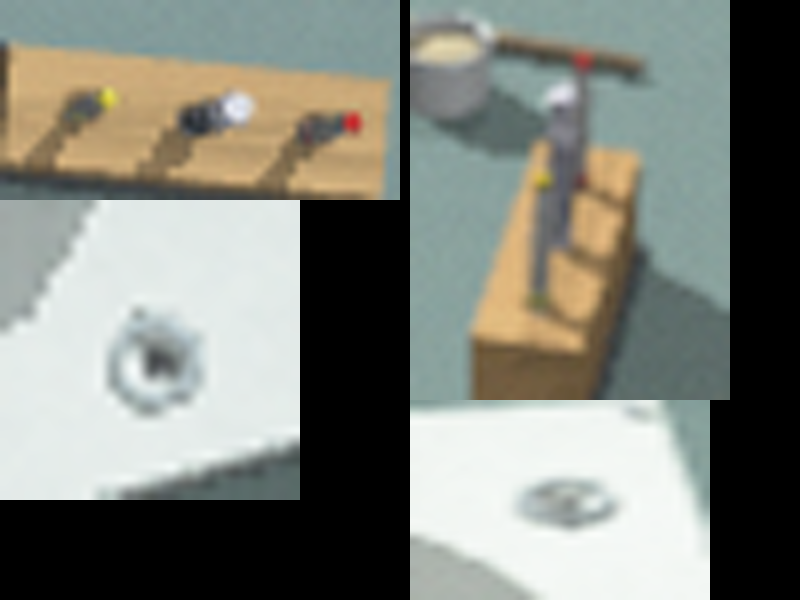

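The views show the white stylus top at top px (424.2,215.6) and the collar at (303.5,209.0). Both are within 0.4 px of the predictions, so I'll go down to the stylus.

jog_arm(
  deltas=[
    [-45, 3, 0, 0, 1],
    [-91, 6, -7, 0, 1],
    [-91, 6, -7, 0, 1],
    [-91, 6, 30, 0, 1],
    [-91, 6, 65, 0, 1],
    [-91, 6, 95, 0, 1],
    [-91, 6, 112, 0, 1],
    [-91, 6, 112, 0, 1],
  ],
)

```text
time: 11.15
eef_pos: [0.4521, -0.2622, 0.0988]
tool_rot: [-0.004, 0.749, 0.663, -0.002]
ft_force: [-0.1, 0.7, 0.4]
gripper_width: 1.0
gripper_force: 0.0
```

```bash
python3 - <<'E'
from h import *
togo(.453,-.264,.1,-7)
E
```

```text
t 11.15 pos [ 0.4521 -0.2622  0.0988] yang -6.9 z [-0.008  0.002 -1.   ] q [ 0.42  0.82  0.02  1.99 -0.04  0.34  0.36] F [-0.1  0.7  0.4] g 1.0 0.0
mm [-1.6  1.1 -1.2] spin 0.1
```

jog_arm(
  deltas=[
    [-2, 1, -1, 0, 1],
    [-2, 1, -1, 0, 0],
    [-2, 1, -1, 0, 0],
    [-2, 1, -1, 0, 0],
    [-2, 1, -1, 0, 0],
    [-2, 1, -1, 0, 0],
    [-2, 1, -1, 0, 0],
    [-2, 1, -1, 0, 0],
  ],
)

```text
time: 11.95
eef_pos: [0.4535, -0.2648, 0.1035]
tool_rot: [-0.002, 0.748, 0.663, -0.001]
ft_force: [-4.2, 1.2, 7.2]
gripper_width: 0.125
gripper_force: 58.6
```

jog_arm(
  deltas=[
    [0, 0, -15, 0, 0],
    [0, 0, -35, 0, 0],
    [0, 0, -55, 0, 0],
    [0, 0, -80, 0, 0],
    [0, 0, -100, 0, 0],
    [0, 0, -100, 0, 0],
  ],
)

```text
time: 12.55
eef_pos: [0.4575, -0.2659, 0.2057]
tool_rot: [0.003, 0.748, 0.663, 0.001]
ft_force: [-0.3, -1.6, -0.6]
gripper_width: 0.12
gripper_force: 58.4
```

```bash
python3 - <<'E'
from h import *
togo(.4905,.091,.2,0)
E
```

```text
t 12.55 pos [ 0.4575 -0.2659  0.2057] yang -6.9 z [ 0.005 -0.002 -1.   ] q [ 0.42  0.63  0.04  1.92 -0.04  0.58  0.36] F [-0.3 -1.6 -0.6] g 0.12 58.4
mm [358.3  -9.9   5. ] spin -6.9
```

jog_arm(
  deltas=[
    [40, -1, 0, 0, 0],
    [85, -2, 0, 0, 0],
    [130, -3, 0, 0, 0],
    [175, -5, 0, 0, 0],
    [220, -6, 0, 0, 0],
    [265, -7, 0, 0, 0],
    [310, -9, 0, 0, 0],
    [340, -10, 0, 0, 0],
  ],
)

```text
time: 13.35
eef_pos: [0.4861, 0.0776, 0.2025]
tool_rot: [-0.001, 0.747, 0.665, 0.0]
ft_force: [1.4, -0.7, -0.3]
gripper_width: 0.124
gripper_force: 58.4
```

jog_arm(
  deltas=[
    [10, 0, 5, 0, 0],
    [18, 0, 15, 0, 0],
    [18, 0, 25, 0, 0],
    [18, 0, 25, 0, 0],
  ],
)

```text
time: 13.75
eef_pos: [0.4876, 0.0895, 0.1765]
tool_rot: [-0.001, 0.749, 0.663, -0.002]
ft_force: [-0.3, 0.4, 0.1]
gripper_width: 0.121
gripper_force: 58.4
```

```bash
python3 - <<'E'
from h import *
togo(.4905,.091,.164,0)
p=np.array(r.read_state()["eef_pos"])
i,_=r.read_camera("side");j,_=r.read_camera("top")
print("tip pred",proj("side",p-[0,0,.0995]),"pin top",proj("side",p-[0,0,.0635]),proj("side",[.4905,.091,.063]))
W=np.hstack([cv2.resize(i[190:240,290:340],(400,400),interpolation=cv2.INTER_CUBIC),cv2.resize(j[185:235,280:330],(400,400),interpolation=cv2.INTER_CUBIC)]);cv2.imwrite("pics/p1.png",W)
E
```

```text
t 13.75 pos [0.4876 0.0895 0.1765] yang -7.0 z [-0.004 -0.002 -1.   ] q [-0.35  0.66  0.12  2.03 -0.16  0.46 -0.23] F [-0.3  0.4  0.1] g 0.121 58.4
mm [ 1.9  2.7 12.5] spin -7.0
tip pred [317.80930269 219.66429775] pin top [317.86656678 210.1437185 ] [316.71840339 223.57409142]
```

View pics/p1.png

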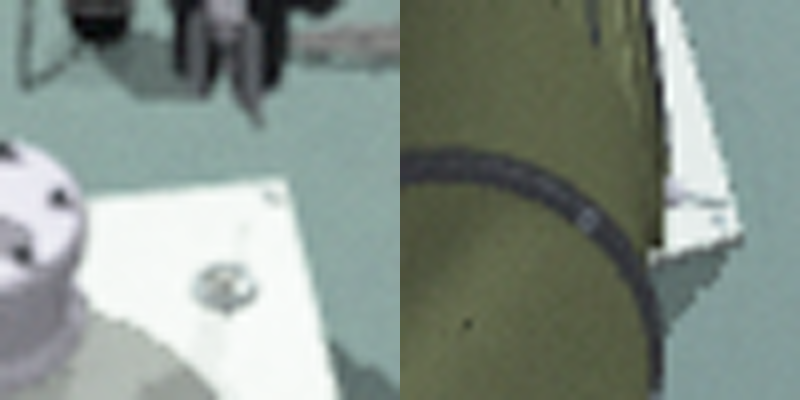

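The stylus tip is not where predicted: something tapers off at side px (322,205), so the stylus seems tilted. I'll check with depth.

```bash
python3 - <<'E'
from h import *
i,d=r.read_camera("side");P=cloud("side",d)
print(proj("side",[.4876,.0895,.1515]))
for v in range(192,222,1):
    row=[]
    for u in range(312,328):
        x=P[v,u]
        if x[2]>.068 and d[v,u]>0: row.append((u,*(x*1000).round().astype(int)))
    if v>=197: print(v,[tuple(map(int,t)) for t in row])
W=cv2.resize(i[180:230,300:335],(420,600),interpolation=cv2.INTER_NEAREST);cv2.imwrite("pics/p2.png",W)
E
```

```text
[317.92943814 199.58431901]
197 [(312, 503, 95, 164), (313, 500, 101, 169), (314, 498, 97, 166), (315, 495, 98, 168), (316, 493, 88, 159), (317, 490, 89, 160), (318, 487, 93, 164), (319, 483, 105, 174), (320, 481, 104, 174), (321, 478, 103, 173), (322, 476, 100, 170), (323, 473, 99, 170), (324, 470, 101, 172)]
198 [(312, 503, 97, 162), (313, 500, 102, 167), (314, 497, 104, 168), (315, 494, 101, 166), (316, 493, 85, 153), (317, 491, 83, 151), (318, 488, 88, 156), (319, 484, 103, 169), (320, 481, 103, 169), (321, 478, 105, 171), (322, 476, 101, 168), (323, 473, 100, 167), (324, 470, 100, 168)]
199 [(312, 503, 98, 159), (313, 500, 102, 163), (314, 497, 100, 162), (315, 495, 98, 160), (317, 491, 78, 143), (318, 488, 81, 147), (319, 483, 105, 167), (320, 481, 100, 163), (321, 478, 107, 169), (322, 476, 97, 161), (323, 473, 99, 163), (324, 471, 94, 159)]
200 [(313, 500, 101, 159), (314, 497, 105, 162), (315, 495, 100, 158), (318, 488, 80, 142), (319, 483, 104, 163), (320, 481, 102, 162), (321, 478, 105, 164), (322, 476, 101, 161), (323, 473, 101, 161)]
201 [(313, 500, 102, 156), (314, 497, 102, 157), (315, 494, 102, 156), (318, 489, 74, 133), (319, 484, 101, 156), (320, 481, 106, 161), (321, 478, 102, 158), (323, 473, 100, 157)]
202 [(318, 489, 66, 123), (319, 484, 102, 154), (320, 481, 103, 155), (321, 478, 103, 155)]
203 [(319, 486, 67, 120), (320, 484, 66, 119), (321, 482, 55, 110)]
204 [(320, 485, 50, 102), (321, 482, 55, 106)]
205 [(321, 482, 53, 101)]
206 [(321, 483, 44, 88)]
207 []
208 []
209 []
210 []
211 []
212 []
213 []
214 []
215 []
216 []
217 []
218 []
219 []
220 []
221 []
```

View pics/p2.png

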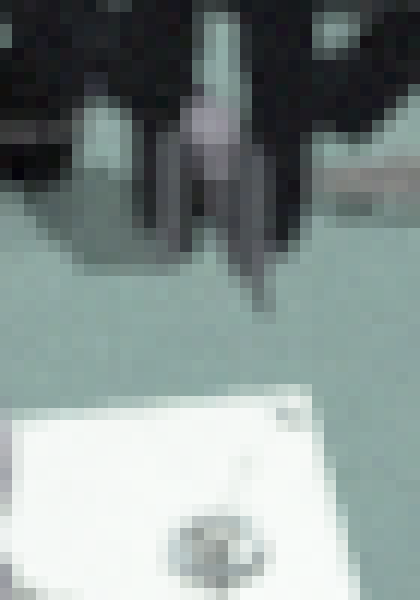

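The stylus swung about 33° in the grip, with its tip towards -y. I can right it by putting the tip in the hole and moving the gripper over in an arc. First I'll work out where the tip is.

```bash
python3 - <<'E'
from h import *
from scipy.optimize import least_squares as ls
g=np.array(r.read_state()["eef_pos"])-[0,0,.0095]  # stylus_grip point
for b in ([0,0],[.5,.8],[.9,1.8]):
    f=lambda p:proj("side",g+.09*np.array([np.sin(p[1]),-np.sin(p[0])*np.cos(p[1]),-np.cos(p[0])*np.cos(p[1])]))-(np.array([321.4,205.8])-b)
    s=ls(f,[.5,0]);a,c=s.x;print(b,np.degrees(s.x),g+.09*np.array([np.sin(c),-np.sin(a)*np.cos(c),-np.cos(a)*np.cos(c)]))
E
```

```text
[0, 0] [29.70962266 -4.7906557 ] [0.48129746 0.04539837 0.09073067]
[0.5, 0.8] [31.20888235 -3.75545703] [0.48291901 0.04331273 0.09181667]
[0.9, 1.8] [33.07698729 -2.87759683] [0.48429562 0.04079    0.09330761]
```

jog_arm(
  deltas=[
    [4, 0, 0, 0, 0],
    [10, 0, 2, 0, 0],
    [17, 1, 5, 0, 0],
    [25, 1, 9, 0, 0],
    [33, 1, 13, 0, 0],
    [40, 1, 17, 0, 0],
    [46, 2, 20, 0, 0],
    [49, 2, 21, 0, 0],
  ],
)

```text
time: 14.7
eef_pos: [0.4967, 0.1409, 0.1568]
tool_rot: [-0.0, 0.748, 0.664, -0.0]
ft_force: [-0.1, 0.5, -0.0]
gripper_width: 0.12
gripper_force: 58.4
```

```bash
python3 - <<'E'
from h import *
togo(.495,.1375,.1505,-7)
i,d=r.read_camera("side");P=cloud("side",d)
W=cv2.resize(i[190:240,295:345],(600,600),interpolation=cv2.INTER_CUBIC);cv2.imwrite("pics/p3.png",W)
print(proj("side",[.4905,.091,.063]),proj("side",[.4905,.091,.07]),proj("side",np.array(r.read_state()["eef_pos"])+[-.0045,-.0465,-.0845]))
E
```

```text
t 14.7 pos [0.4967 0.1409 0.1568] yang -6.8 z [-0.  0. -1.] q [-0.44  0.71  0.12  1.99 -0.18  0.45 -0.3 ] F [-0.1  0.5 -0. ] g 0.12 58.4
mm [-3.5 -1.3  6.3] spin 0.2
[316.71840339 223.57409142] [316.72569305 221.77235148] [316.01398182 222.00751677]
```

View pics/p3.png

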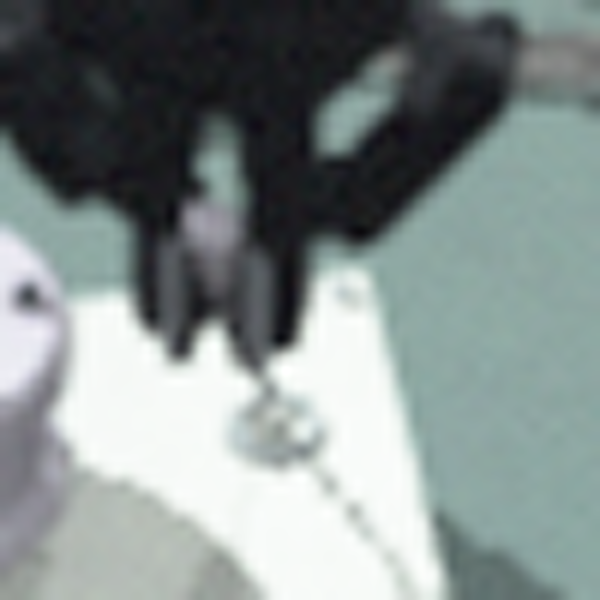

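The pin tip is at about (316.8,222) and the collar centre at (317.7,225.3), so it sits almost over the hole. Shifting slightly and lowering.

jog_arm(
  deltas=[
    [-3, -2, 0, 0, 0],
    [-3, -2, 3, 0, 0],
    [-3, -2, 6, 0, 0],
    [-3, -2, 9, 0, 0],
    [-3, -2, 11, 0, 0],
    [-3, -2, 11, 0, 0],
  ],
)

```text
time: 15.35
eef_pos: [0.4946, 0.1374, 0.1464]
tool_rot: [-0.0, 0.748, 0.664, 0.0]
ft_force: [0.4, 1.2, 2.2]
gripper_width: 0.121
gripper_force: 58.9
```

jog_arm(
  deltas=[
    [0, 0, 1, 0, 0],
    [0, 0, 2, 0, 0],
    [0, 0, 3, 0, 0],
    [0, 0, 3, 0, 0],
  ],
)

```text
time: 15.75
eef_pos: [0.4946, 0.1377, 0.1432]
tool_rot: [-0.0, 0.748, 0.664, 0.0]
ft_force: [0.4, 1.6, 0.6]
gripper_width: 0.124
gripper_force: 58.9
```

```bash
python3 - <<'E'
from h import *
togo(.495,.1375,.1425,-7)
i,d=r.read_camera("side")
W=cv2.resize(i[190:240,295:345],(600,600),interpolation=cv2.INTER_CUBIC);cv2.imwrite("pics/p4.png",W)
E
```

```text
t 15.75 pos [0.4946 0.1377 0.1432] yang -6.8 z [ 0.001  0.001 -1.   ] q [-0.43  0.73  0.11  2.01 -0.19  0.41 -0.29] F [0.4 1.6 0.6] g 0.124 58.9
mm [-0.2  0.4  0.7] spin 0.2
```

jog_arm(
  deltas=[
    [-4, 0, -2, 0, 0],
    [-8, 0, -4, 0, 0],
    [-12, 0, -5, 0, 0],
    [-16, 0, -6, 0, 0],
    [-20, 1, -7, 0, 0],
    [-24, 1, -8, 0, 0],
    [-24, 1, -8, 0, 0],
  ],
)

```text
time: 16.5
eef_pos: [0.4927, 0.1154, 0.152]
tool_rot: [-0.001, 0.748, 0.664, 0.002]
ft_force: [-0.1, 6.7, 3.2]
gripper_width: 0.121
gripper_force: 59.3
```

```bash
cat > tip.py <<'E'
from h import *
togo(.4905,.091,.1545,-7)
i,d=r.read_camera("side");P=cloud("side",d)
g=np.array(r.read_state()["eef_pos"])
# 3D points below fingertips, above the deck, near stylus
m=(d>0)&(P[...,2]>.07)&(P[...,2]<g[2]-.028)&(abs(P[...,0]-g[0])<.016)&(abs(P[...,1]-g[1])<.07)&(P[...,1]>.02)
for v,u in np.argwhere(m):print((int(u),int(v)),(P[v,u]*1000).round().astype(int))
E
python3 tip.py
```

```text
t 16.5 pos [0.4927 0.1154 0.152 ] yang -6.8 z [ 0.001  0.004 -1.   ] q [-0.38  0.71  0.1   2.03 -0.18  0.41 -0.26] F [-0.1  6.7  3.2] g 0.121 59.3
mm [-24.5   0.7  -2.6] spin 0.2
(314, 214) [496 116 122]
(315, 214) [493 115 122]
(314, 215) [496 113 116]
(315, 215) [493 117 120]
(316, 215) [490 118 120]
(314, 216) [496 112 111]
(315, 216) [493 112 111]
(316, 216) [490 115 114]
(314, 217) [497 108 104]
(315, 217) [493 115 110]
(316, 217) [491 110 106]
(317, 217) [488 113 109]
(318, 217) [486 105 102]
(315, 218) [494 109 101]
(316, 218) [491 111 103]
(317, 218) [488 112 104]
(318, 218) [486 107  99]
(315, 219) [494 106  95]
(316, 219) [491 112 100]
(317, 219) [488 109  98]
(318, 219) [486 104  93]
(315, 220) [494 107  92]
(316, 220) [491 109  93]
(317, 220) [488 107  92]
(318, 220) [485 108  93]
(316, 221) [491 110  91]
(317, 221) [489 103  85]
(316, 222) [492  99  77]
(317, 222) [489  95  73]
(317, 223) [489  98  72]
(308, 242) [506 176  73]
(309, 242) [504 175  73]
(310, 242) [501 175  74]
(311, 242) [499 172  71]
(312, 242) [496 173  72]
(313, 242) [493 176  75]
(314, 242) [491 171  70]
(316, 242) [485 170  70]
(317, 242) [482 171  71]
(308, 243) [506 179  73]
(309, 243) [503 179  73]
(310, 243) [501 177  71]
(311, 243) [498 178  72]
(312, 243) [495 179  74]
(313, 243) [493 177  72]
(316, 243) [485 176  72]
(317, 243) [482 176  73]
(307, 244) [508 184  74]
(308, 244) [506 181  72]
(309, 244) [503 181  71]
(310, 244) [500 180  71]
(311, 244) [498 180  71]
(313, 244) [492 181  72]
(314, 244) [490 182  74]
(316, 244) [484 182  74]
(317, 244) [482 179  71]
(318, 244) [479 179  72]
(307, 245) [508 185  72]
(314, 245) [489 185  73]
(315, 245) [487 182  70]
(316, 245) [484 183  71]
(317, 245) [481 185  74]
(318, 245) [479 185  74]
(315, 246) [487 185  70]
```

The tip is captured in the hole (Fy 6.7 N) and the stylus is coming upright. Continuing.

jog_arm(
  deltas=[
    [-4, 0, -1, 0, 0],
    [-8, 0, -2, 0, 0],
    [-12, 0, -3, 0, 0],
    [-16, 0, -3, 0, 0],
    [-20, 1, -3, 0, 0],
    [-24, 1, -3, 0, 0],
    [-26, 1, -3, 0, 0],
    [-26, 1, -3, 0, 0],
  ],
)

```text
time: 17.35
eef_pos: [0.4902, 0.0891, 0.1547]
tool_rot: [-0.001, 0.748, 0.664, 0.001]
ft_force: [-0.2, 6.7, 2.8]
gripper_width: 0.119
gripper_force: 59.7
```

```bash
sed -i 's/\.02)$/.02)\&(P[...,1]<.15)/' tip.py; python3 tip.py
```

```text
t 17.35 pos [0.4902 0.0891 0.1547] yang -6.8 z [ 0.     0.003 -1.   ] q [-0.33  0.7   0.1   2.05 -0.16  0.4  -0.22] F [-0.2  6.7  2.8] g 0.119 59.7
mm [1.9 0.1 0.2] spin 0.2
(315, 209) [495 100 126]
(316, 209) [492  99 125]
(317, 209) [489  99 125]
(318, 209) [487  97 124]
(315, 210) [495 101 123]
(316, 210) [492  97 120]
(317, 210) [489 100 122]
(318, 210) [487  96 120]
(315, 211) [495  95 114]
(316, 211) [492  97 116]
(317, 211) [489  98 117]
(318, 211) [486  98 118]
(319, 211) [484  93 113]
(315, 212) [495  94 110]
(316, 212) [492  98 114]
(317, 212) [489  99 115]
(318, 212) [486  99 115]
(315, 213) [494 101 112]
(316, 213) [492 100 111]
(317, 213) [489  99 111]
(318, 213) [487  97 110]
(315, 214) [495  97 105]
(316, 214) [492 102 110]
(317, 214) [489  99 107]
(318, 214) [487  97 105]
(315, 215) [495  94  98]
(316, 215) [492  99 103]
(317, 215) [489  97 101]
(318, 215) [487  94  99]
(315, 216) [495  95  95]
(316, 216) [492  99  99]
(317, 216) [489  98  99]
(318, 216) [487  93  94]
(315, 217) [495  97  94]
(316, 217) [492  98  94]
(317, 217) [489  98  95]
(318, 217) [486  99  96]
(316, 218) [492  98  91]
(317, 218) [489  98  91]
(318, 218) [486  97  90]
(317, 219) [490  92  82]
(317, 220) [489  95  81]
(317, 221) [490  93  75]
(317, 222) [490  93  71]
(317, 223) [489  97  71]
```

Upright now, with the tip about 10 mm into the hole. Lowering onto the button.

jog_arm(
  deltas=[
    [1, 0, 2, 0, 0],
    [1, 0, 4, 0, 0],
    [1, 0, 6, 0, 0],
    [1, 0, 8, 0, 0],
    [1, 0, 8, 0, 0],
  ],
)

```text
time: 17.9
eef_pos: [0.4901, 0.0895, 0.146]
tool_rot: [-0.001, 0.748, 0.664, 0.0]
ft_force: [0.4, 6.2, -1.4]
gripper_width: 0.12
gripper_force: 59.1
```

jog_arm(
  deltas=[
    [0, 0, 1, 0, 0],
    [0, 0, 2, 0, 0],
    [0, 0, 3, 0, 0],
    [0, 0, 3, 0, 0],
  ],
)

```text
time: 18.3
eef_pos: [0.4901, 0.0895, 0.1432]
tool_rot: [-0.001, 0.748, 0.664, 0.0]
ft_force: [0.3, 5.6, 1.4]
gripper_width: 0.122
gripper_force: 59.5
```

jog_arm(
  deltas=[
    [0, 0, 1, 0, 0],
    [0, 0, 2, 0, 0],
    [0, 0, 3, 0, 0],
    [0, 0, 3, 0, 0],
  ],
)

```text
time: 18.7
eef_pos: [0.4902, 0.0896, 0.1405]
tool_rot: [-0.001, 0.748, 0.664, 0.0]
ft_force: [-0.5, 5.4, 3.3]
gripper_width: 0.121
gripper_force: 59.9
```

```bash
python3 -c "
from h import *
togo(.4905,.091,.1375,-7)"
```

```text
t 18.7 pos [0.4902 0.0896 0.1405] yang -6.8 z [-0.     0.002 -1.   ] q [-0.33  0.72  0.09  2.05 -0.17  0.37 -0.22] F [-0.5  5.4  3.3] g 0.121 59.9
mm [1.5 0.1 3. ] spin 0.2
```

Spring force is rising (about 3.3 N), so I'll continue to the bottom.

jog_arm(
  deltas=[
    [0, 0, 1, 0, 0],
    [0, 0, 2, 0, 0],
    [0, 0, 2, 0, 0],
  ],
)

```text
time: 19.0
eef_pos: [0.4902, 0.0895, 0.1386]
tool_rot: [-0.001, 0.748, 0.664, 0.0]
ft_force: [-0.9, 5.9, 4.6]
gripper_width: 0.123
gripper_force: 60.1
```

jog_arm(
  deltas=[
    [0, 0, 1, 0, 0],
    [0, 0, 2, 0, 0],
    [0, 0, 2, 0, 0],
  ],
)

```text
time: 19.3
eef_pos: [0.4903, 0.0896, 0.137]
tool_rot: [-0.001, 0.748, 0.664, 0.001]
ft_force: [-2.0, 5.2, 8.9]
gripper_width: 0.118
gripper_force: 60.6
```

```bash
python3 -c "
from h import *
togo(.4905,.091,.1375,-7)"
```

```text
t 19.3 pos [0.4903 0.0896 0.137 ] yang -6.8 z [ 0.     0.002 -1.   ] q [-0.32  0.73  0.09  2.06 -0.17  0.36 -0.22] F [-2.   5.2  8.9] g 0.118 60.6
mm [ 1.5 -0.  -0.5] spin 0.2
```

jog_arm(
  deltas=[
    [0, 0, 1, 0, 0],
    [0, 0, 1, 0, 0],
    [0, 0, 1, 0, 0],
    [0, 0, 1, 0, 0],
  ],
)

```text
time: 19.7
eef_pos: [0.4904, 0.0896, 0.1364]
tool_rot: [-0.001, 0.748, 0.664, 0.001]
ft_force: [-1.6, 5.3, 13.8]
gripper_width: 0.121
gripper_force: 61.2
```

```bash
python3 tip.py
```

```text
t 19.7 pos [0.4904 0.0896 0.1364] yang -6.8 z [ 0.001  0.002 -1.   ] q [-0.32  0.73  0.09  2.06 -0.17  0.36 -0.22] F [-1.6  5.3 13.8] g 0.121 61.2
mm [  1.5  -0.1 -18. ] spin 0.2
(315, 213) [495  96 108]
(315, 214) [495  98 106]
(316, 214) [492  97 105]
(317, 214) [489  99 107]
(318, 214) [487  93 102]
(320, 214) [481  98 107]
(315, 215) [495  97 101]
(316, 215) [492 100 104]
(317, 215) [489  97 101]
(318, 215) [486  97 102]
(315, 216) [495  93  94]
(316, 216) [492  96  97]
(317, 216) [489  99  99]
(318, 216) [487  96  97]
(315, 217) [495  95  91]
(316, 217) [492 102  98]
(317, 217) [489  97  94]
(318, 217) [486  99  96]
(315, 218) [495  97  90]
(316, 218) [492  98  91]
(317, 218) [489 100  93]
(318, 218) [487  96  89]
(315, 219) [495  95  84]
(316, 219) [492 100  89]
(317, 219) [489 101  90]
(318, 219) [486  97  86]
(315, 220) [495  96  81]
(316, 220) [492  98  84]
(317, 220) [489  98  83]
(318, 220) [486  98  84]
(315, 221) [495  99  80]
(316, 221) [492  97  78]
(317, 221) [489  97  79]
(318, 221) [486  99  81]
(315, 222) [495  96  74]
(316, 222) [492 101  78]
(317, 222) [489  96  74]
(318, 222) [487  95  74]
(316, 223) [492 101  74]
(317, 223) [489  98  72]
```

The button is against its hard stop (13.8 N, handle shoulder at about z 0.073 so the tip is at about 0.037) and the stylus is upright. Handing in.

```bash
python3 -c "
from station import r
print(r.finish_job())"
```

```text
the job is handed in; nothing more can be done
None
```

I handed the job in at about 19.8 s; no verdict came back, but by camera and force readings the maximum pointer is at its zero stop and the upright stylus, still gripped, holds the zero button fully down at about 14 N.

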